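Angle a brass tube past the keeper post into the stock bay

ROBOT

A 6-joint arm with a two-finger parallel gripper is mounted at the origin on a cart in front of the work surface, level with it; the furniture and walls round the work are solid. World frame = base frame: x ahead of the robot, y to its left, z up, the work surface at z = 0. Lengths are in m, angles in rad, forces in N, time in s.
With the tool pointing down it reaches from about 0.275 to 0.725 m from the base axis. Payload 15.9 kg.
Tool frame: the origin (TCP) lies on the centre line of the jaws, within the pads' length; the fingertips stand 17 mm ahead of it and the grasp point (between the pads) lies 2 mm behind it (manip.tips_ahead is the z of the fingertips in the tool frame, in m); z points along the fingers, y is the direction in which the jaws open and shut (so a half turn about z gives the same grasp; the last joint's range is limited). The gripper opens to 85 mm and grips with 20 to 120 N. Pads are 22 mm wide; open, the fingers measure 114 mm over their backs; the gripper's body (76 mm by 85 mm) begins 54 mm behind the grasp point. The pads swing forward as they close: fully open they stand 13 mm farther back than shut.
Start: joints at [-1.181, 0.213, -0.034, 1.323, 0, 1.571], TCP at [0.19, -0.462, 0.248] pointing down, gripper open.
Joint ranges: [-2.98, 2.98], [-0.74, 1.72], [-1.14, 1.35], [-2.1, 2.04], [-1.57, 1.44], [-3.14, 3.14]. Speed limits (rad/s): [1.89, 1.89, 2.39, 2.57, 3.14, 3.14].

INTERFACE

Orientations are given as a unit quaternion [x, y, z, w].
In Python, from workcell import manip gives the robot as it stands.
- The arm moves only by the tool move_arm, never from a script. Its argument "increments" is a list of rows, each a list of 7 numbers: the shift along the tool's x, y, z in units of 40 mm (1.0 is 40 mm), then the turn, a rotation vector about the tool's x, y, z in units of 8 degrees (1.0 is 8 degrees), then the closure, from 0 (fully open) to 1 (shut). In form: [[x, y, z, rx, ry, rz, claw], ...]. A call has 1 to 12 rows; each row shifts and turns the commanded pose from where the row before left it, along the tool's axes as they then stand; what a row does not reach is not made up. A row lasts 1/10 s, in which the tool goes at most 50 mm and 8.59 degrees, less where a joint would pass 70% of its speed; a pose out of reach is approached as far as the arm can. A call is refused whole if a number of a shift passes 1 or a number of a turn 1, either way. A call with a gripper value outside its range is refused whole. The fingers move at their own pace and stop on an object; the grip force is fixed at half the most. Time passes only in rows, so rows that do not move let the fingers close. It gives the time, the measured TCP pose, the force and the opening at its end, in the units of the state.
- manip.read_state(): the state, without advancing time (a new reading comes with each control period).
- manip.grab_frame(name): name is "side" or "top"; returns a dict with "image" (400x640x3 uint8, red, green, blue), "intrinsics" (3x3 intrinsics, pixels), "k1" (the pictures are not rectified: a ray, as slopes to the right and down, at radius r is drawn at 1 + k1 r^2 times it, then the intrinsics apply), "rvec" (rotation vector, rad) and "tvec" (3), from world to camera coordinates, as OpenCV has them. Camera axes: x right, y down, z forward; pixel columns grow to the right and rows downward; lengths in m; the calibration is good to about 2 mm. A picture is of the moment at which its call begins. There is no depth.
- manip.hand_in(): hands the job in, once; it reports no verdict.
Trained networks look in a picture, given as the dict that the camera call returned (one of the last four; its "shot" number tells which), for a name from the list of things; names that differ only in an ending like _2 or _b are one class to them, and where a whole thing is asked for, a point or a joint stands for the part that bears it (a point fixed in the world has none). Each returns a list of dicts, best first, with "conf" (0 to 1); they miss things now and then, are a little off and sometimes report something else, mostly with a low value. They report only what shows in the picture. A call takes as long as a camera call.
- manip.spot_in(picture, label): "position" ([row, column] in pixels, amid what is visible of it).
- manip.regions_of(picture, label): "pixels" (400x640 bool, what is visible of it) and "position" ([row, column] in pixels, amid what is visible of it).
- manip.place_of(picture, label): "position" ([row, column] in pixels: a listed point, or the origin of a listed thing).
The state is a dict: "time": time; "q": joint angles; "joint_velocities": joint speeds; "joint_efforts": joint torques, N m; "ee_pos": TCP position; "tcp_rot": TCP orientation; "force": force on the tool from outside, world axes, zero at the start; "moment": the same for the moment, N m; "width": opening from 0.0 (shut) to 1.0 (fully open).
Only numpy, scipy, OpenCV 4.12 (cv2) and the standard library are available. Lean on these libraries where they do the work, as an engineer would, in place of code of your own. Each camera call takes 0.05 s, during which the arm holds its last target.

TASK

Put the square brass tube away in the dark wooden stock bay: push it along the bench with the fingertips, first steering the end on the post's side in behind the red-capped post with the tube at an angle, then pushing the other end round, until the whole tube lies inside the bay behind the post and nothing sticks out past the front. Only push it, always flat on the bench: never lift it or tip it up. Leave the jar, the tape roll and the wax ring where they are.

Things in the scene. Friction and masses are not known exactly. Their poses are not given: they have to be found in the camera images.
- bay: Fixed dark-wood U-shaped bay on the bench, no floor of its own. Origin: on the bench, middle of its open front line. x points level into the bay, y along the front to the post's side (robot's left), z up. Inner faces: end walls at y = +-115 mm, back wall at x = 70 mm; walls 12 mm thick, 28 mm high, end walls begin at x = 0.
- post_top (a point): Centre of the top of the fixed steel post with red cap, 12 mm in diameter, 44 mm high, on the bay's front line at bay x = 0, y = 50 mm. The opening from it to the right end wall (159 mm) is too short for the tube to enter broadside; the pocket behind it on its left is 65 mm long from the post's axis to the end wall.
- tube_mid (a point): Centre of the loose square brass tube: 180 mm long (its y axis), 20 x 20 mm in section, about 0.25 kg, lying flat on the bench in front of the bay; the centre is 10 mm above the bench when flat. At the start its y axis points to the robot's left.
- tube_left (a point): Centre of the tube's end face at +y, the end on the post's side (robot's left) at the start; 90 mm from the tube's centre, 10 mm above the bench when flat.
- tube_right (a point): Centre of the tube's end face at -y, the robot's right end at the start; 90 mm from the tube's centre, 10 mm above the bench when flat.
- flux_jar: Small amber screw-lid jar, 43 mm in diameter, 55 mm high, standing loose left of the bay; origin at the centre of its underside. Bystander.
- tape: Roll of beige tape lying flat, 73 mm in diameter, 18 mm high, loose right of the bay; origin at the centre of its underside. Bystander.
- wax_ring: Small green wax ring, 24 x 28 x 8 mm, lying loose left of the tube; origin at the centre of its underside. Bystander.

How it is judged:
On the way:
1. the tube's end on the post's side is inside the bay while its other end is still out in front, so the tube stands at an angle (x of tube_left in the frame of bay above 0.01 m and y of tube_left in the frame of bay between 0 and 0.12 m and x of tube_right in the frame of bay below -0.01 m), for 0.1 s.
At the end, for the whole second after the job is handed in: The tube lies at rest flat on the bench, both its ends between the bay's end walls and at least 9 mm behind the front line (centre of each end face), so all of it is inside the bay behind the post (x of tube_left in the frame of bay between 0.009 and 0.07 m and x of tube_right in the frame of bay between 0.009 and 0.07 m and y of tube_left in the frame of bay between -0.12 and 0.12 m and y of tube_right in the frame of bay between -0.12 and 0.12 m and height (world z) of each of tube_left, tube_right below 0.014 m and linear speed of tube below 0.01 m/s); the robot touches nothing.
It fails at once if the tube is lifted or tipped up off the bench (an end's centre, or the tube's, more than 20 mm above the bench; 10 mm when flat) (height (world z) of any of tube_left, tube_right, tube_mid above 0.02 m).
It fails at once if the amber jar is moved more than 20 mm (distance of flux_jar from where it was at the start of the episode above 0.02 m).
It fails at once if the tape roll is moved more than 20 mm (distance of tape from where it was at the start of the episode above 0.02 m).
It fails at once if the wax ring is moved more than 20 mm (distance of wax_ring from where it was at the start of the episode above 0.02 m).
It also fails if it takes over 72 s, if anything falls off the work surface, if the arm or the gripper's body presses on something with over 40 N, if the wrist force passes 120 N, or if a joint passes its speed limit or range.

## Working session

There is one attempt and no reset: what is moved stays moved. The work goes in short steps, Python scripts to look and compute and a tool call to move; the robot and the scene stay as the last step left them, time stands still between calls to the robot, and variables do not carry over. Pictures are saved under pics/ and viewed, and the job is handed in when it is done.

Besides the shell and the picture viewer there is one more tool, called after ">>>" as name(argument=value, ...), one argument or row to a line, values as JSON. move_arm: Moves the arm, as the interface text tells. Its arguments: {"type":"object","properties":{"increments":{"type":"array"}},"required":["increments"]}

```bash
mkdir -p pics; cat > h.py <<'E'
import numpy as np, cv2
from workcell import manip
def shot(name,fn=None):
    f=manip.grab_frame(name)
    if fn: cv2.imwrite('pics/'+fn,f['image'][:,:,::-1])
    return f
def ray(f,rc):
    K=np.array(f['intrinsics']);k1=f['k1']
    p=np.array([[[rc[1],rc[0]]]],float)
    u=cv2.undistortPoints(p,K,np.array([k1,0,0,0,0.]))[0,0]
    R=cv2.Rodrigues(np.array(f['rvec'],float))[0];t=np.array(f['tvec'],float).ravel()
    return -R.T@t, R.T@np.array([u[0],u[1],1.])
def onz(f,rc,z):
    o,d=ray(f,rc); return o+d*(z-o[2])/d[2]
def proj(f,P):
    return cv2.projectPoints(np.array(P,float).reshape(-1,1,3),np.array(f['rvec'],float),np.array(f['tvec'],float),np.array(f['intrinsics']),np.array([f['k1'],0,0,0,0.]))[0][:,0]
Z=dict(bay=0,post_top=.044,tube_mid=.01,tube_left=.01,tube_right=.01,flux_jar=0,tape=0,wax_ring=0)
def find(f,names=Z):
    for n in names:
        for r in manip.place_of(f,n)[:2]:
            print(n,round(r['conf'],2),np.round(r['position'],1),np.round(onz(f,r['position'],Z[n])*1000,1))
E
python3 - <<'E'
from h import *
for c in ('top','side'):
    f=shot(c,c+'0.png'); print(c); find(f)
s=manip.read_state(); print(s)
print(manip.tips_ahead)
E
```

```text
top
post_top 0.72 [180.7 298.9] [615.8   1.2  44. ]
tube_mid 0.9 [238.8 369.1] [ 496.6 -144.6   10. ]
tube_left 0.87 [217.2 330.1] [542.9 -63.3  10. ]
tube_right 0.66 [254.1 407.4] [ 463.6 -224.5   10. ]
flux_jar 0.64 [172.6 248.5] [641.5 109.8   0. ]
tape 0.88 [166.8 421.6] [ 651.  -263.3    0. ]
wax_ring 0.38 [207.1 254.7] [566.9  96.3   0. ]
side
bay 0.72 [197.  311.8] [604.3 -43.4   0. ]
post_top 0.66 [192.6 295.5] [614.9   6.3  44. ]
tube_mid 0.9 [183.9 369.4] [ 507.8 -145.9   10. ]
tube_left 0.97 [199.6 344.3] [531.4 -64.7  10. ]
tube_left 0.37 [145.6 344.1] [ 635.9 -257.9   10. ]
tube_right 0.57 [174.3 399.2] [ 462.2 -218.5   10. ]
tube_right 0.43 [182.6 369.8] [ 509.1 -150.8   10. ]
flux_jar 0.97 [233.4 256.1] [641.3 116.2   0. ]
tape 0.78 [146.9 344.2] [ 639.4 -266.1    0. ]
wax_ring 0.43 [244.9 293.2] [558.  102.3   0. ]
{'time': 0.9, 'q': array([-1.18097592e+00,  2.12906320e-01, -3.43906476e-02,  1.32348205e+00,
       -1.61596352e-05,  1.57076748e+00]), 'joint_velocities': array([-0.00149   , -0.00128574, -0.00073317,  0.00058342,  0.00135394,
        0.00242608]), 'joint_efforts': array([ 4.14113470e-03, -6.85949278e+01,  4.87335527e+01,  1.06168678e-03,
        6.16079051e-04,  1.86345983e-05]), 'ee_pos': array([ 0.19000584, -0.46248844,  0.24830639]), 'tcp_rot': array([ 9.81062272e-01,  1.93692589e-01, -6.25031188e-06,  1.00578042e-05]), 'force': array([-0.35916438,  0.29253453, -0.31685916]), 'moment': array([ 0.08252869, -0.01843526, -0.01769904]), 'width': 1.0009365933458547}
0.017
```

View pics/top0.png

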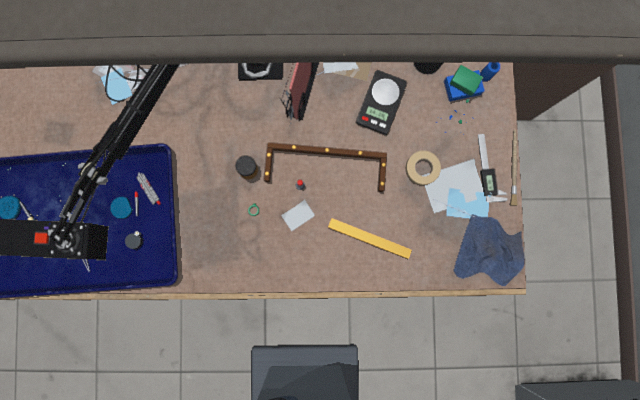

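View pics/side0.png

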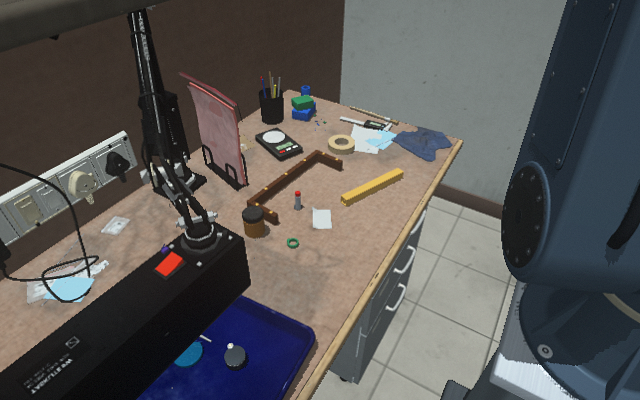

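```bash
python3 - <<'E'
from h import *
f=shot('top'); im=f['image'][130:275,225:445,::-1]
cv2.imwrite('pics/z0.png',cv2.resize(im,None,fx=3.6,fy=3.6,interpolation=cv2.INTER_CUBIC))
for lab in ('bay','tube_mid'):
    for r in manip.regions_of(f,lab)[:2]:
        m=r['pixels'].astype(np.uint8)
        print(lab,r['conf'],m.sum()); cv2.imwrite('pics/m_%s.png'%lab,m*255)
        if r['conf']<.3: continue
        ys,xs=np.nonzero(m)
        z=.028 if lab=='bay' else .02
        P=np.array([onz(f,(a,b),z)[:2] for a,b in zip(ys,xs)])*1000
        np.save('m_%s.npy'%lab,P)
        print(cv2.minAreaRect(P.astype(np.float32)))
        break
E
```

```text
bay 0.6 1377
((643.35498046875, -52.60466003417969), (253.96792602539062, 94.57498931884766), 84.67974853515625)
tube_mid 0.68 915
((497.6493835449219, -143.8876953125), (182.02044677734375, 23.214130401611328), 67.7332763671875)
```

View pics/z0.png

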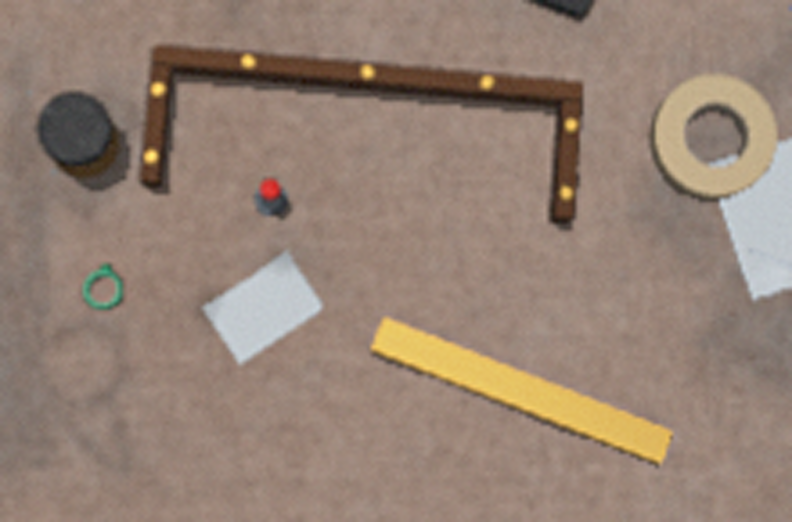

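```bash
cat >> h.py <<'E'
def bayT(o,yaw):
    c,s=np.cos(np.radians(yaw)),np.sin(np.radians(yaw))
    return np.array([[c,-s],[s,c]]),np.array(o,float)
B=((610,-49),-5.3)
def b2w(p):
    R,o=bayT(*B); return np.asarray(p)@R.T+o
def w2b(p):
    R,o=bayT(*B); return (np.asarray(p)-o)@R
def zoom(f,fn,r0=130,r1=275,c0=225,c1=445,s=3.6,polys=()):
    im=np.ascontiguousarray(cv2.resize(f['image'][r0:r1,c0:c1,::-1],None,fx=s,fy=s,interpolation=cv2.INTER_CUBIC))
    for P,col in polys:
        q=(proj(f,P)-[c0,r0]+.5)*s
        cv2.polylines(im,[np.round(q).astype(int).reshape(-1,1,2)],True,col,1)
    cv2.imwrite('pics/'+fn,im)
def baypoly(z=28):
    p=b2w([[0,-127],[82,-127],[82,127],[0,127],[0,115],[70,115],[70,-115],[0,-115]])
    return np.c_[p,np.full(len(p),z)]/1000
def circ(c,r,z):
    a=np.linspace(0,2*np.pi,24); return np.c_[c[0]+r*np.cos(a),c[1]+r*np.sin(a),a*0+z]/1000
E
python3 - <<'E'
import h
from h import *
f=shot('top')
zoom(f,'z1.png',polys=[(baypoly(),(0,255,0)),(circ(b2w([0,50]),6,44),(255,0,0))])
g=shot('side')
zoom(g,'z2.png',135,260,225,425,4,polys=[(baypoly(),(0,255,0)),(circ(b2w([0,50]),6,44),(255,0,0))])
E
```

```text
(no output)
```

View pics/z1.png

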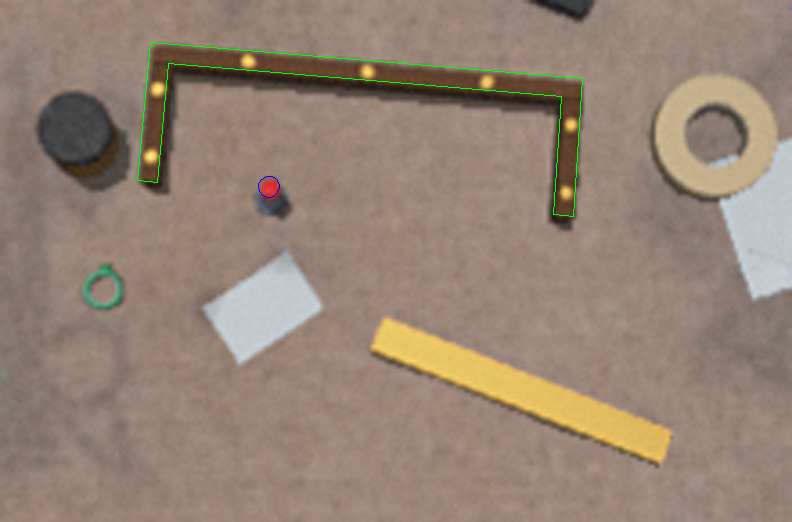

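View pics/z2.png

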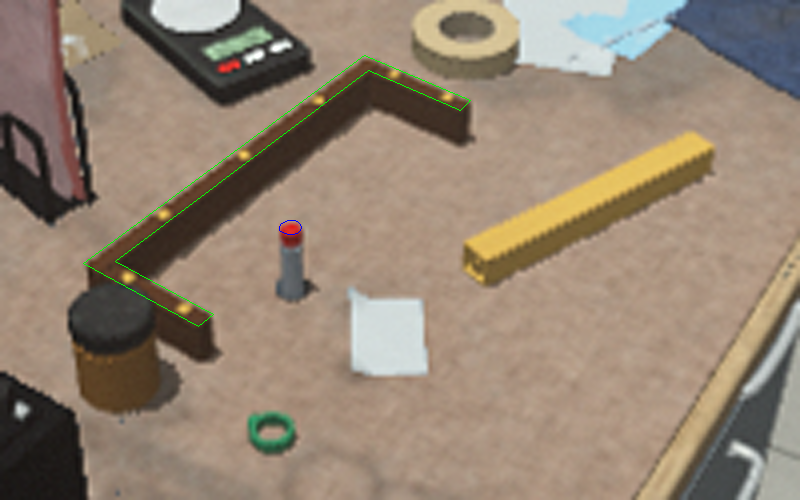

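>>> move_arm(
  increments=[
    [0.5,0,-0.2,0,0,1,1],
  ],
)

```text
time: 1.25
ee_pos: [0.2074, -0.455, 0.2557]
tcp_rot: [0.992, 0.124, -0.0, -0.001]
force: [0.2, 0.1, 0.8]
width: 0.862
```

```bash
sed -i 's/B=((610,-49)/B=((609,-49.5)/' h.py; cat >> h.py <<'E'
from scipy.spatial.transform import Rotation as Ro
def toolyaw(s=None):
    s=s or manip.read_state(); return np.degrees(np.arctan2(*Ro.from_quat(s['tcp_rot']).as_matrix()[[1,0],0]))
def plan(tx,ty,tz,yaw,claw,step=1.0,mm=40.,p=None,y0=None):
    """rows from current pose (mm, deg world yaw of tool x) ; linear interpolation, tool pointing down"""
    s=manip.read_state(); p=np.array(s['ee_pos'])*1000 if p is None else np.array(p,float); y0=toolyaw(s) if y0 is None else y0
    T=np.array([tx,ty,tz],float); d=T-p; dy=yaw-y0
    n=int(max(np.ceil(np.linalg.norm(d)/mm),np.ceil(abs(dy)/(8*step)),1))
    rows=[]
    for i in range(n):
        a=np.radians(y0+dy*i/n); v=d/n
        x=np.array([np.cos(a),np.sin(a)]); yv=np.array([np.sin(a),-np.cos(a)])
        rows.append([round(v[:2]@x/40,3),round(v[:2]@yv/40,3),round(-v[2]/40,3),0,0,round(-dy/n/8,3),claw])
    print(n,'rows'); print(str(rows))
    return T,yaw
E
python3 - <<'E'
from h import *
s=manip.read_state(); print(np.round(s['q'],3),s['ee_pos'],toolyaw(s))
print('tube bay', w2b([497.6,-143.9]))
E
```

```text
[-1.143  0.213 -0.016  1.343 -0.     1.75 ] [ 0.207358   -0.45495945  0.25565253] 14.258984111948177
tube bay [-102.20394792 -104.28649495]
```

```bash
python3 - <<'E'
from h import *
plan(458,-128,120,157.7,0)
E
```

```text
18 rows
[[np.float64(0.449), np.float64(-0.354), np.float64(0.188), 0, 0, np.float64(-0.996), 0], [np.float64(0.494), np.float64(-0.289), np.float64(0.188), 0, 0, np.float64(-0.996), 0], [np.float64(0.529), np.float64(-0.217), np.float64(0.188), 0, 0, np.float64(-0.996), 0], [np.float64(0.554), np.float64(-0.142), np.float64(0.188), 0, 0, np.float64(-0.996), 0], [np.float64(0.569), np.float64(-0.064), np.float64(0.188), 0, 0, np.float64(-0.996), 0], [np.float64(0.572), np.float64(0.016), np.float64(0.188), 0, 0, np.float64(-0.996), 0], [np.float64(0.564), np.float64(0.095), np.float64(0.188), 0, 0, np.float64(-0.996), 0], [np.float64(0.546), np.float64(0.172), np.float64(0.188), 0, 0, np.float64(-0.996), 0], [np.float64(0.517), np.float64(0.246), np.float64(0.188), 0, 0, np.float64(-0.996), 0], [np.float64(0.477), np.float64(0.315), np.float64(0.188), 0, 0, np.float64(-0.996), 0], [np.float64(0.429), np.float64(0.379), np.float64(0.188), 0, 0, np.float64(-0.996), 0], [np.float64(0.372), np.float64(0.434), np.float64(0.188), 0, 0, np.float64(-0.996), 0], [np.float64(0.309), np.float64(0.482), np.float64(0.188), 0, 0, np.float64(-0.996), 0], [np.float64(0.239), np.float64(0.52), np.float64(0.188), 0, 0, np.float64(-0.996), 0], [np.float64(0.164), np.float64(0.548), np.float64(0.188), 0, 0, np.float64(-0.996), 0], [np.float64(0.087), np.float64(0.566), np.float64(0.188), 0, 0, np.float64(-0.996), 0], [np.float64(0.008), np.float64(0.572), np.float64(0.188), 0, 0, np.float64(-0.996), 0], [np.float64(-0.072), np.float64(0.568), np.float64(0.188), 0, 0, np.float64(-0.996), 0]]
```

>>> move_arm(
  increments=[
    [0.45,-0.35,0.1,0,0,-1,0],
    [0.5,-0.29,0.1,0,0,-1,0],
    [0.53,-0.22,0.1,0,0,-1,0],
    [0.55,-0.14,0.1,0,0,-1,0],
    [0.57,-0.06,0.1,0,0,-1,0],
    [0.57,0.02,0.1,0,0,-1,0],
    [0.56,0.1,0.1,0,0,-1,0],
    [0.55,0.17,0.1,0,0,-1,0],
    [0.52,0.25,0.1,0,0,-1,0],
    [0.48,0.32,0.1,0,0,-1,0],
    [0.43,0.38,0.1,0,0,-1,0],
    [0.37,0.43,0.1,0,0,-1,0],
  ],
)

```text
time: 2.45
ee_pos: [0.3759, -0.2356, 0.2082]
tcp_rot: [0.569, 0.822, 0.0, 0.0]
force: [0.5, 0.0, -0.1]
width: 1.002
```

```bash
sed -i 's/print(str(rows))/print([[float(a) for a in r] for r in rows])/' h.py; python3 - <<'E'
from h import *
print(toolyaw())
plan(458,-128,110,157.7,0)
E
```

```text
110.66429952127474
6 rows
[[0.299, 0.478, 0.409, 0.0, 0.0, -0.98, 0.0], [0.231, 0.515, 0.409, 0.0, 0.0, -0.98, 0.0], [0.159, 0.541, 0.409, 0.0, 0.0, -0.98, 0.0], [0.083, 0.558, 0.409, 0.0, 0.0, -0.98, 0.0], [0.006, 0.564, 0.409, 0.0, 0.0, -0.98, 0.0], [-0.071, 0.56, 0.409, 0.0, 0.0, -0.98, 0.0]]
```

>>> move_arm(
  increments=[
    [0.3,0.48,0.4,0,0,-0.98,0],
    [0.23,0.51,0.4,0,0,-0.98,0],
    [0.16,0.54,0.4,0,0,-0.98,0],
    [0.08,0.56,0.4,0,0,-0.98,0],
    [0,0.56,0.4,0,0,-0.98,0],
    [-0.07,0.56,0.4,0,0,-0.98,0],
    [0,0,0,0,0,0,0],
    [0,0,0,0,0,0,0],
  ],
)

```text
time: 3.25
ee_pos: [0.458, -0.1294, 0.1122]
tcp_rot: [0.196, 0.981, -0.0, -0.0]
force: [-0.0, 0.1, 1.3]
width: 0.999
```

```bash
python3 - <<'E'
from h import *
s=manip.read_state();print(toolyaw(),s['ee_pos'],s['q'])
plan(458,-128,40,157.7,0)
f=shot('side'); zoom(f,'z3.png',100,260,225,480,3)
E
```

```text
157.33934628234152 [ 0.45804766 -0.12937834  0.11218634] [-2.75194213e-01  2.36057214e-01 -3.59342499e-01  9.76095590e-01
 -1.44335201e-04  1.20308778e-01]
2 rows
[[0.007, 0.016, 0.902, 0.0, 0.0, -0.023, 0.0], [0.007, 0.016, 0.902, 0.0, 0.0, -0.023, 0.0]]
```

View pics/z3.png

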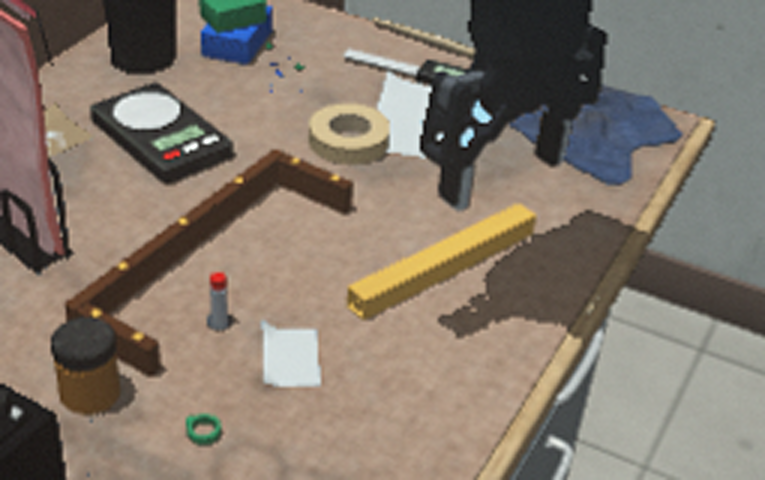

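>>> move_arm(
  increments=[
    [0,0,0.9,0,0,0,0],
    [0,0,0.8,0,0,0,0],
    [0,0,0.25,0,0,0,0],
    [0,0,0,0,0,0,0],
    [0,0,0,0,0,0,0],
  ],
)

```text
time: 3.8
ee_pos: [0.4588, -0.1301, 0.0357]
tcp_rot: [0.197, 0.98, -0.0, 0.001]
force: [-0.4, 0.4, 0.5]
width: 1.003
```

```bash
python3 - <<'E'
from h import *
s=manip.read_state();print(toolyaw(),s['ee_pos'],s['force'])
f=shot('side'); zoom(f,'z4.png',130,240,310,480,4)
E
```

```text
157.31831030088475 [ 0.45883681 -0.13013376  0.03568354] [-0.43974764  0.36724237  0.51297852]
```

View pics/z4.png

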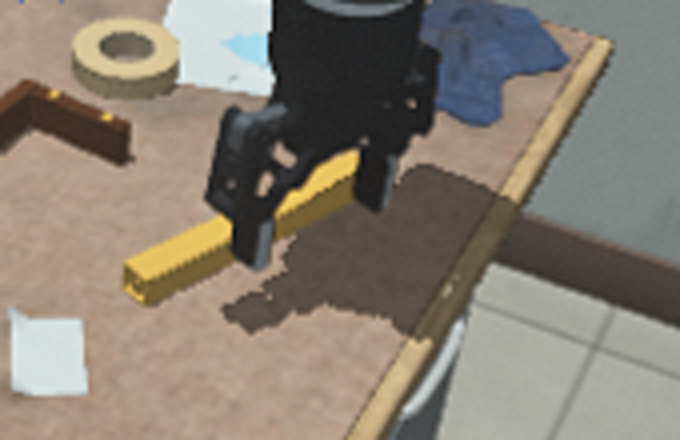

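```bash
python3 - <<'E'
from h import *
f=shot('side')
for z in (0,.01,.02,.03,.04): print(z,onz(f,(197.5,373.7),z)*1000)
print(proj(f,[[.478,-.084,z] for z in (.005,.015,.02,.03)]))
E
```

```text
0 [ 482.23545246 -117.54953699    0.        ]
0.01 [ 478.1762208  -106.42477816   10.        ]
0.02 [474.11698913 -95.30001933  20.        ]
0.03 [470.05775747 -84.1752605   30.        ]
0.04 [465.99852581 -73.05050167  40.        ]
[[369.27890804 204.76799878]
 [369.71555299 201.41604183]
 [369.93626594 199.72134447]
 [370.38255851 196.2938263 ]]
```

>>> move_arm(
  increments=[
    [0,0,0.3,0,0,0,0],
    [0,0,0.25,0,0,0,0],
    [0,0,0,0,0,0,0],
  ],
)

```text
time: 4.2
ee_pos: [0.4572, -0.1293, 0.0109]
tcp_rot: [0.196, 0.981, 0.0, -0.001]
force: [-1.0, 1.1, -0.4]
width: 0.997
```

```bash
python3 - <<'E'
from h import *
s=manip.read_state();print(toolyaw(),s['ee_pos'],s['force'])
f=shot('side'); zoom(f,'z5.png',130,240,310,480,4)
E
```

```text
157.3751599336226 [ 0.45715992 -0.12932253  0.01085436] [-0.96014956  1.0824514  -0.35222748]
```

View pics/z5.png

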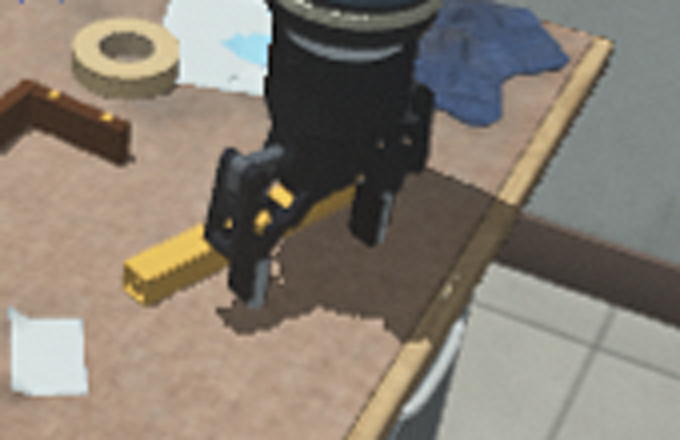

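```bash
python3 - <<'E'
from h import *
T,y=plan(472,-133,10.9,157.4,0,mm=8)
plan(532,-145,10.9,149.5,0,mm=7,p=T,y0=y)
E
```

```text
2 rows
[[-0.186, 0.029, 0.007, 0.0, 0.0, -0.002, 0.0], [-0.186, 0.029, 0.007, 0.0, 0.0, -0.002, 0.0]]
9 rows
[[-0.167, 0.033, -0.0, 0.0, 0.0, 0.11, 0.0], [-0.166, 0.036, -0.0, 0.0, 0.0, 0.11, 0.0], [-0.166, 0.038, -0.0, 0.0, 0.0, 0.11, 0.0], [-0.165, 0.041, -0.0, 0.0, 0.0, 0.11, 0.0], [-0.164, 0.043, -0.0, 0.0, 0.0, 0.11, 0.0], [-0.164, 0.046, -0.0, 0.0, 0.0, 0.11, 0.0], [-0.163, 0.048, -0.0, 0.0, 0.0, 0.11, 0.0], [-0.162, 0.051, -0.0, 0.0, 0.0, 0.11, 0.0], [-0.161, 0.053, -0.0, 0.0, 0.0, 0.11, 0.0]]
```

>>> move_arm(
  increments=[
    [-0.19,0.03,0,0,0,0,0],
    [-0.19,0.03,0,0,0,0,0],
    [-0.17,0.03,0,0,0,0.11,0],
    [-0.17,0.04,0,0,0,0.11,0],
    [-0.17,0.04,0,0,0,0.11,0],
    [-0.16,0.04,0,0,0,0.11,0],
    [-0.16,0.04,0,0,0,0.11,0],
    [0,0,0,0,0,0,0],
  ],
)

```text
time: 5.05
ee_pos: [0.5076, -0.1402, 0.0123]
tcp_rot: [0.234, 0.972, 0.0, 0.0]
force: [-0.2, 0.0, -0.2]
width: 0.999
```

```bash
cat >> h.py <<'E'
def tube(f,verb=1):
    """tube pose in bay frame from mask"""
    best=None
    for lab in ('tube_mid',):
        for r in manip.regions_of(f,lab)[:1]:
            ys,xs=np.nonzero(r['pixels'])
            P=np.array([onz(f,(a,b),.02)[:2] for a,b in zip(ys,xs)])*1000
            rc=cv2.minAreaRect(P.astype(np.float32))
            print('mask conf',round(r['conf'],2),len(xs),np.round(rc[0],1),np.round(rc[1],1),round(rc[2],1),'centre bay',np.round(w2b(rc[0]),1))
    for n in ('tube_left','tube_mid','tube_right'):
        for r in manip.place_of(f,n)[:1]:
            w=onz(f,r['position'],.01)[:2]*1000
            print(n,round(r['conf'],2),'world',np.round(w,1),'bay',np.round(w2b(w),1))
def rectpoly(cb,th,z=20,L=180,W=20):
    """tube poly from bay centre and theta"""
    t=np.radians(th); u=np.array([np.sin(t),np.cos(t)]); n=np.array([np.cos(t),-np.sin(t)])
    c=np.array(cb,float); p=np.array([c+a*L/2*u+b*W/2*n for a,b in((1,1),(1,-1),(-1,-1),(-1,1))])
    return np.c_[b2w(p),np.full(4,z)]/1000
E
python3 - <<'E'
from h import *
s=manip.read_state();print(toolyaw(),s['ee_pos'],s['force'])
f=shot('top'); zoom(f,'z6.png',polys=[(rectpoly((-49,-111),25),(0,255,0))]);tube(f)
g=shot('side','s6.png');tube(g)
E
```

```text
152.93093738814773 [ 0.50756054 -0.14023557  0.01233786] [-0.19146024  0.01728583 -0.23933698]
mask conf 0.66 112 [561.4 -88.3] [38.3 19.4] 85.8 centre bay [-43.9 -43. ]
tube_left 0.66 world [571.8 -74.7] bay [-34.7 -28.6]
mask conf 0.57 503 [ 519.9 -137.7] [188.  40.] 63.0 centre bay [-80.6 -96.1]
tube_left 0.67 world [558.  -62.7] bay [-49.6 -17.9]
tube_mid 0.76 world [ 530.3 -153. ] bay [ -68.8 -110.3]
tube_right 0.87 world [ 479.9 -229.4] bay [-111.9 -191. ]
```

View pics/z6.png

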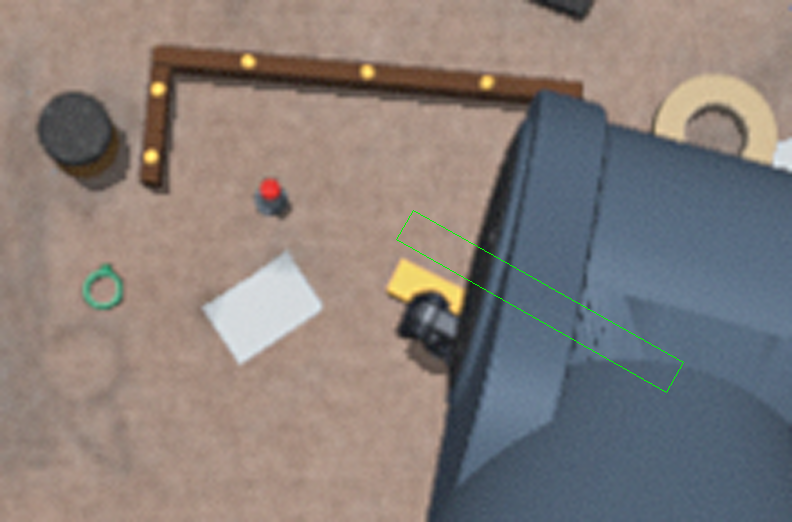

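```bash
python3 - <<'E'
from h import *
plan(533,-146,11,149,0,mm=7)
E
```

```text
4 rows
[[-0.165, 0.042, 0.008, 0.0, 0.0, 0.124, 0.0], [-0.164, 0.045, 0.008, 0.0, 0.0, 0.124, 0.0], [-0.163, 0.048, 0.008, 0.0, 0.0, 0.124, 0.0], [-0.162, 0.05, 0.008, 0.0, 0.0, 0.124, 0.0]]
```

Then back off and lift, closing afterwards.

>>> move_arm(
  increments=[
    [-0.17,0.04,0.01,0,0,0.12,0],
    [-0.16,0.05,0.01,0,0,0.12,0],
    [-0.16,0.05,0.01,0,0,0.12,0],
    [-0.16,0.05,0.01,0,0,0.12,0],
    [0,0,0,0,0,0,0],
    [0.3,0,0,0,0,0,0],
    [0.3,0,-0.3,0,0,0,0],
    [0.3,0,-0.9,0,0,0,0],
    [0.5,0,-0.9,0,0,0,1],
    [0.8,0,-0.5,0,0,0,1],
  ],
)

```text
time: 6.55
ee_pos: [0.4586, -0.1009, 0.1172]
tcp_rot: [0.266, 0.964, 0.0, 0.002]
force: [-0.0, 0.5, 0.0]
width: 0.696
```

```bash

python3 - <<'E'
from h import *
s=manip.read_state();print(toolyaw(),s['ee_pos'],s['force'])
f=shot('top'); zoom(f,'z7.png',polys=[(rectpoly((-49,-111),25),(0,255,0))]);tube(f)
g=shot('side','s7.png');tube(g)
E
```

```text
149.10919214873377 [ 0.45863643 -0.1008586   0.11715055] [-0.04674838  0.5173328   0.00365421]
mask conf 0.56 391 [651.1 112.8] [49.5 42.2] 0.4 centre bay [ 26.9 165.5]
tube_left 0.55 world [606.3 -81. ] bay [  0.3 -31.6]
mask conf 0.78 647 [ 547.5 -140.3] [175.6  39.8] 59.1 centre bay [-52.9 -96.1]
tube_left 0.93 world [589.4 -78.1] bay [-16.9 -30.3]
tube_mid 0.83 world [ 552.2 -163.4] bay [ -46.  -118.6]
tube_right 0.91 world [ 507.9 -227.5] bay [ -84.2 -186.6]
```

View pics/z7.png

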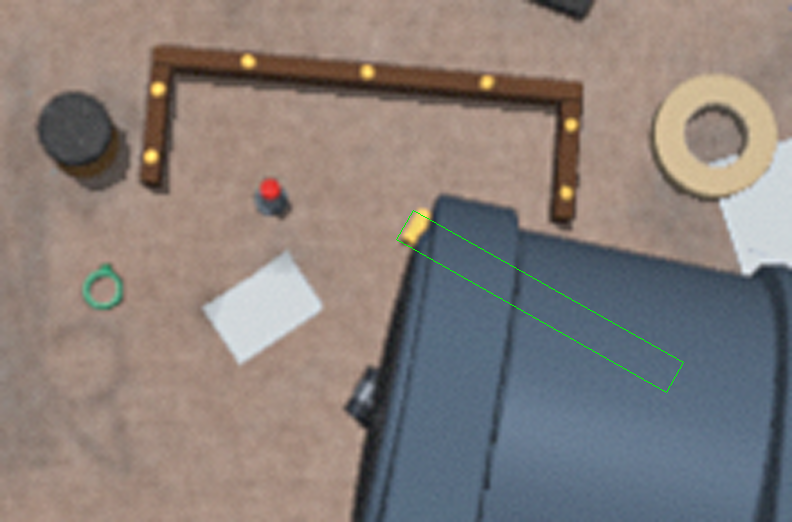

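View pics/s7.png

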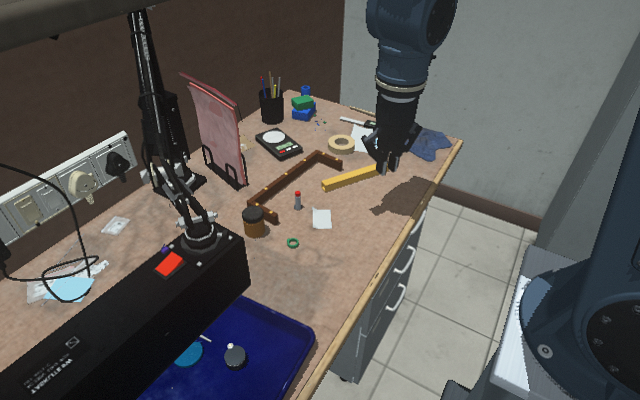

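```bash

python3 - <<'E'
from h import *
plan(483,-267,110,59.1,1)
E
```

```text
12 rows
[[-0.223, -0.27, 0.008, 0.0, 0.0, 0.938, 1.0], [-0.257, -0.238, 0.008, 0.0, 0.0, 0.938, 1.0], [-0.286, -0.203, 0.008, 0.0, 0.0, 0.938, 1.0], [-0.31, -0.164, 0.008, 0.0, 0.0, 0.938, 1.0], [-0.328, -0.122, 0.008, 0.0, 0.0, 0.938, 1.0], [-0.342, -0.078, 0.008, 0.0, 0.0, 0.938, 1.0], [-0.349, -0.033, 0.008, 0.0, 0.0, 0.938, 1.0], [-0.35, 0.013, 0.008, 0.0, 0.0, 0.938, 1.0], [-0.345, 0.059, 0.008, 0.0, 0.0, 0.938, 1.0], [-0.335, 0.103, 0.008, 0.0, 0.0, 0.938, 1.0], [-0.319, 0.146, 0.008, 0.0, 0.0, 0.938, 1.0], [-0.297, 0.186, 0.008, 0.0, 0.0, 0.938, 1.0]]
```

>>> move_arm(
  increments=[
    [-0.22,-0.27,0,0,0,0.94,1],
    [-0.26,-0.24,0,0,0,0.94,1],
    [-0.29,-0.2,0,0,0,0.94,1],
    [-0.31,-0.16,0,0,0,0.94,1],
    [-0.33,-0.12,0,0,0,0.94,1],
    [-0.34,-0.08,0,0,0,0.94,1],
    [-0.35,-0.03,0,0,0,0.94,1],
    [-0.35,0.01,0,0,0,0.94,1],
    [-0.35,0.06,0,0,0,0.94,1],
    [-0.34,0.1,0,0,0,0.94,1],
    [-0.32,0.15,0,0,0,0.94,1],
    [-0.3,0.19,0,0,0,0.94,1],
  ],
)

```text
time: 8.25
ee_pos: [0.4832, -0.2683, 0.1141]
tcp_rot: [0.872, 0.489, -0.0, -0.0]
force: [-0.2, -0.2, 0.3]
width: -0.001
```

>>> move_arm(
  increments=[
    [0,0,0,0,0,0,1],
    [0,0,0,0,0,0,1],
  ],
)

```text
time: 8.45
ee_pos: [0.483, -0.2674, 0.1142]
tcp_rot: [0.87, 0.493, -0.0, -0.0]
force: [-0.0, 0.2, -0.2]
width: 0.003
```

```bash

python3 - <<'E'
from h import *
s=manip.read_state();print(toolyaw(),s['ee_pos'],s['force'])
f=shot('top'); zoom(f,'z8.png',polys=[(rectpoly((-49,-111),25.5),(0,255,0))]);tube(f)
g=shot('side');zoom(g,'s8.png',100,260,225,480,3,polys=[(rectpoly((-49,-111),25.5),(0,255,0))]);tube(g)
plan(483,-267,50,59.1,1)
E
```

```text
59.06385056489455 [ 0.48295505 -0.26740307  0.11418212] [-0.03676718  0.19453935 -0.24773926]
mask conf 0.62 1031 [ 549.5 -157.9] [181.4  26.7] 58.9 centre bay [ -49.3 -113.4]
tube_mid 0.79 world [ 550.1 -147.1] bay [ -49.6 -102.6]
tube_right 0.97 world [ 511.2 -228.3] bay [ -80.9 -187. ]
mask conf 0.58 787 [ 545.1 -145.3] [190.1  42. ] 59.5 centre bay [ -54.7 -101.3]
tube_left 0.98 world [587.9 -77.4] bay [-18.5 -29.7]
tube_mid 0.79 world [ 559.6 -158.7] bay [ -39.1 -113.3]
tube_right 0.72 world [ 501.7 -224.5] bay [ -90.7 -184.2]
2 rows
[[0.003, -0.005, 0.81, 0.0, 0.0, -0.011, 1.0], [0.003, -0.005, 0.81, 0.0, 0.0, -0.011, 1.0]]
```

View pics/z8.png

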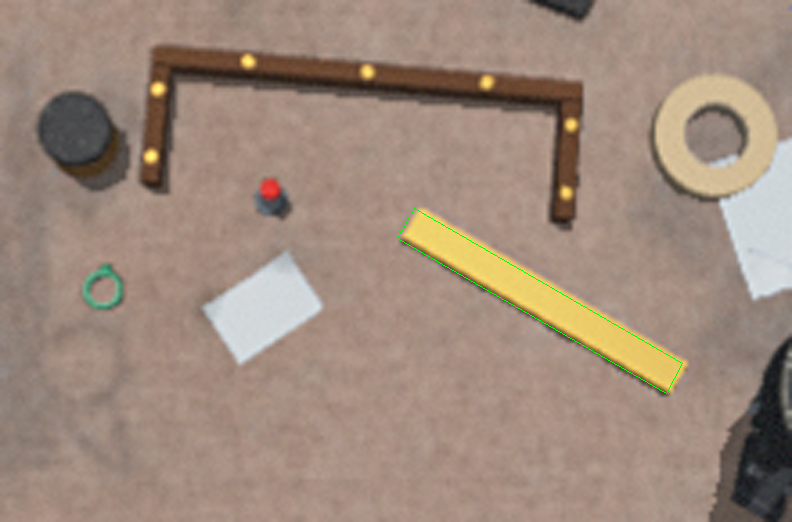

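View pics/s8.png

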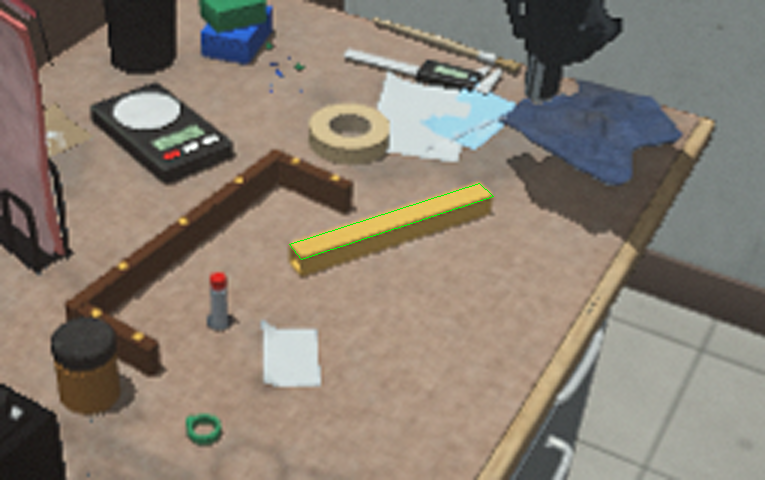

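>>> move_arm(
  increments=[
    [0,0,0.8,0,0,0,1],
    [0,0,0.8,0,0,0,1],
    [0,0,0.45,0,0,0,1],
    [0,0,0.2,0,0,0,1],
    [0,0,0,0,0,0,1],
    [0,0,0,0,0,0,1],
  ],
)

```text
time: 9.55
ee_pos: [0.4837, -0.2678, 0.0256]
tcp_rot: [0.871, 0.492, 0.0, 0.0]
force: [1.2, 0.0, 0.7]
width: 0.001
```

```bash

python3 - <<'E'
from h import *
s=manip.read_state();print(toolyaw(),s['ee_pos'],s['force'])
g=shot('side');zoom(g,'s9.png',100,260,225,480,3)
f=shot('top'); zoom(f,'z9.png',polys=[(rectpoly((-49,-111),25.5),(0,255,0))])
c=b2w((-49,-111.5)); a=np.radians(84.7-25.5); u=np.array([np.cos(a),np.sin(a)]); p=s['ee_pos'][:2]*1000
print('along',(p-c)@u,'lat(left+)',(p-c)@[-u[1],u[0]], 'dir',u)
E
```

```text
58.897803801314396 [ 0.48367878 -0.26782982  0.02563571] [1.19211874 0.04517063 0.65784692]
along -129.97309235349306 lat(left+) -0.3730163740641862 dir [0.51204286 0.8589599 ]
```

View pics/s9.png

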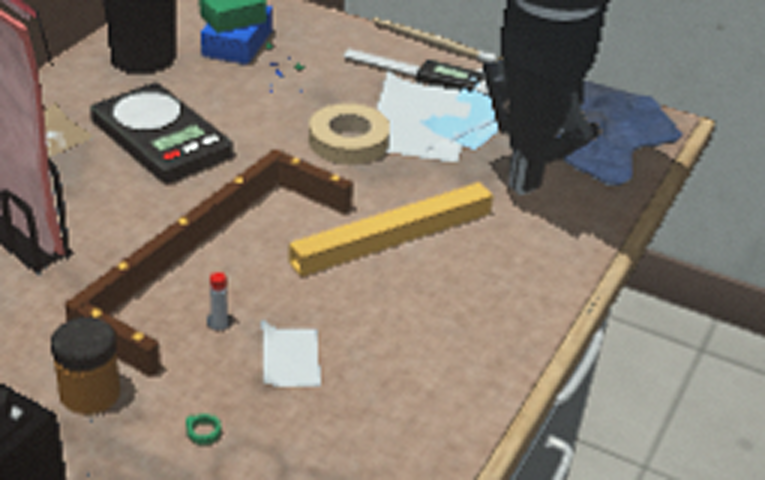

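View pics/z9.png

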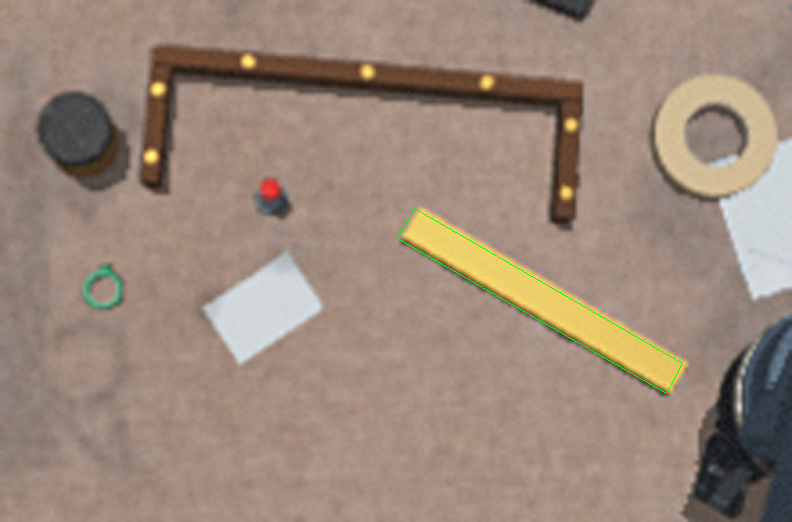

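>>> move_arm(
  increments=[
    [0.25,0,0.03,0,0,0,1],
    [0.25,0,0,0,0,0,1],
    [0.2,0,0,0,0,0,1],
    [0.2,0,0,0,0,0,1],
    [0.2,0,0,0,0,0,1],
    [0.2,0,0,0,0,0,1],
    [0.2,0,0,0,0,0,1],
    [0.2,0,0,0,0,0,1],
    [0,0,0,0,0,0,1],
  ],
)

```text
time: 10.55
ee_pos: [0.5188, -0.2083, 0.0234]
tcp_rot: [0.871, 0.492, 0.0, -0.0]
force: [-0.1, -0.1, 0.1]
width: 0.004
```

```bash
cat >> h.py <<'E'
def ref(s,c,th):
    u=b2w((np.sin(np.radians(th)),np.cos(np.radians(th))))-b2w((0,0))
    p=s['ee_pos'][:2]*1000; q=p-b2w(c)
    print('yaw',round(toolyaw(s),2),'tcp',np.round(s['ee_pos']*1000,1),'bay',np.round(w2b(p),1),'F',np.round(s['force'],1),'along',round(q@u,1),'lat(left+)',round(q@[-u[1],u[0]],1))
E
python3 - <<'E'
from h import *
s=manip.read_state();ref(s,(-49,-111.5),25.5)
k=50;c=(-49+k*.43,-111.5+k*.903)
g=shot('side');zoom(g,'s10.png',100,260,225,480,3,polys=[(rectpoly(c,25.5),(0,255,0))]);tube(g)
f=shot('top'); zoom(f,'z10.png',polys=[(rectpoly(c,25.5),(0,255,0))]);tube(f)
E
```

```text
yaw 58.95 tcp [ 518.8 -208.3   23.4] bay [ -75.1 -166.5] F [-0.1 -0.1  0.1] along -60.9 lat(left+) -0.1
mask conf 0.92 860 [ 565.4 -110.7] [188.2  45.5] 58.0 centre bay [-37.8 -65. ]
tube_left 0.87 world [611.2 -41.5] bay [1.4 8.1]
tube_mid 0.9 world [ 575.  -123.1] bay [-27.  -76.4]
tube_right 0.77 world [ 526.7 -192.2] bay [ -68.8 -149.7]
mask conf 0.96 865 [ 572.5 -119.7] [174.2  23.3] 58.8 centre bay [-29.8 -73.2]
tube_left 0.92 world [618.  -48.7] bay [8.9 1.6]
tube_mid 0.68 world [ 575.7 -117.3] bay [-26.9 -70.6]
tube_right 0.92 world [ 520.6 -195.7] bay [ -74.5 -153.7]
```

View pics/s10.png

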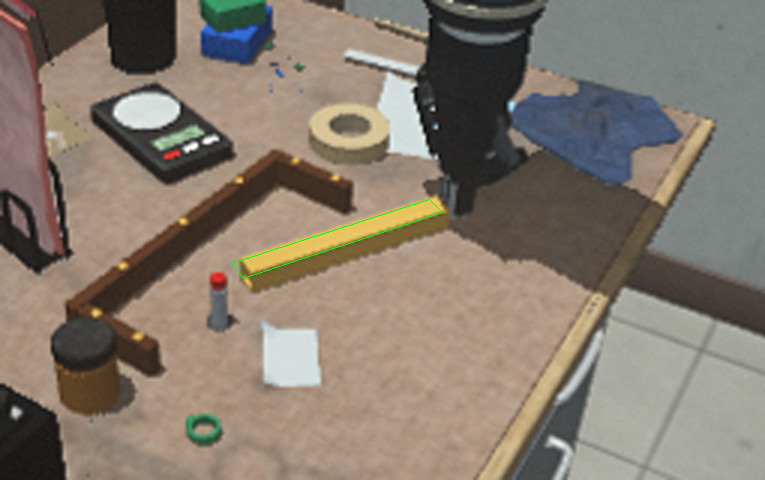

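View pics/z10.png

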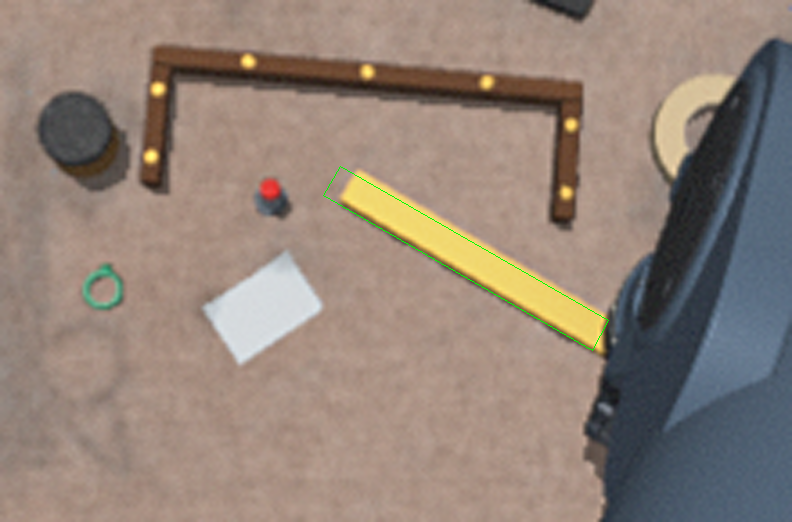

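>>> move_arm(
  increments=[
    [0.2,0,0,0,0,0,1],
    [0.2,0,0,0,0,0,1],
    [0.2,0,0,0,0,0,1],
    [0.2,0,0,0,0,0,1],
    [0.2,0,0,0,0,0,1],
    [0.2,0,0,0,0,0,1],
    [0,0,0,0,0,0,1],
  ],
)

```text
time: 11.75
ee_pos: [0.5437, -0.1672, 0.0235]
tcp_rot: [0.871, 0.492, 0.0, -0.0]
force: [-0.1, -0.4, 0.1]
width: 0.001
```

```bash

python3 - <<'E'
from h import *
s=manip.read_state();ref(s,(-49,-111.5),25.5)
k=88;c=(-49+k*.43,-111.5+k*.903)
g=shot('side');zoom(g,'s11.png',100,260,225,480,3,polys=[(rectpoly(c,25.5),(0,255,0))])
f=shot('top'); zoom(f,'z11.png',polys=[(rectpoly(c,25.5),(0,255,0))]);tube(f)
E
```

```text
yaw 58.96 tcp [ 543.7 -167.2   23.5] bay [ -54.1 -123.2] F [-0.1 -0.4  0.1] along -12.8 lat(left+) -0.4
mask conf 0.73 882 [600.1 -74. ] [166.6  25.2] 58.5 centre bay [ -6.5 -25.2]
tube_left 0.59 world [651.  -12.3] bay [38.4 40.9]
tube_mid 0.83 world [597.6 -72.6] bay [ -9.2 -24.1]
tube_right 0.96 world [ 550.2 -155.5] bay [ -48.7 -111. ]
```

View pics/s11.png

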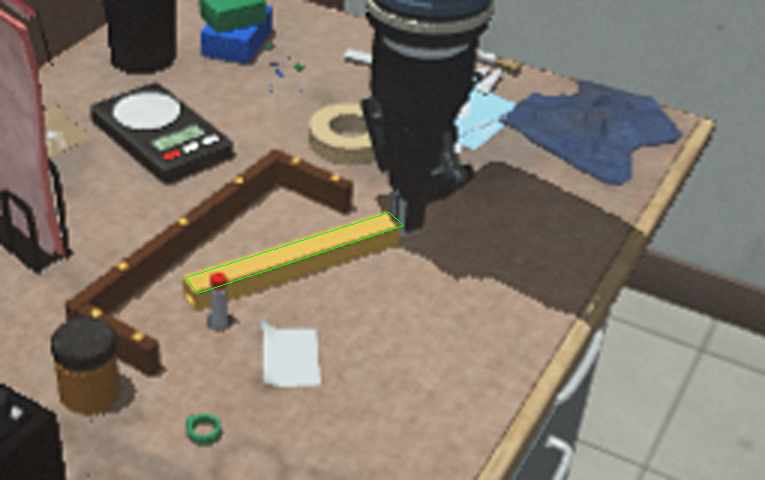

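View pics/z11.png

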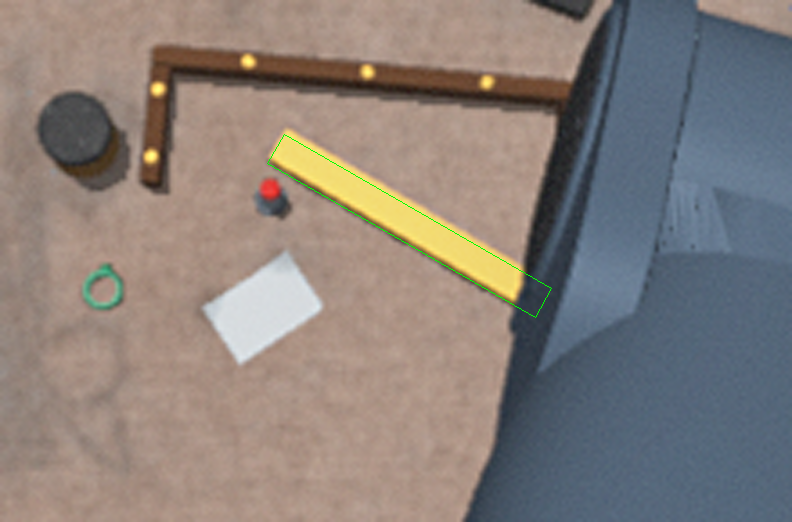

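>>> move_arm(
  increments=[
    [0.2,0,0,0,0,0,1],
    [0.2,0,0,0,0,0,1],
    [0.2,0,0,0,0,0,1],
    [0.2,0,0,0,0,0,1],
    [0.15,0,0,0,0,0,1],
    [0,0,0,0,0,0,1],
  ],
)

```text
time: 12.65
ee_pos: [0.5632, -0.1348, 0.0235]
tcp_rot: [0.871, 0.492, 0.0, -0.0]
force: [-0.0, 0.1, -0.6]
width: 0.001
```

```bash

python3 - <<'E'
from h import *
s=manip.read_state();ref(s,(-49,-111.5),25.5)
k=126;c=(-49+k*.43,-111.5+k*.903)
g=shot('side');zoom(g,'s12.png',100,260,225,480,3,polys=[(rectpoly(c,25.5),(0,255,0))]);tube(g)
f=shot('top'); zoom(f,'z12.png',polys=[(rectpoly(c,25.5),(0,255,0))]);tube(f)
E
```

```text
yaw 58.95 tcp [ 563.2 -134.8   23.5] bay [-37.7 -89.2] F [-0.   0.1 -0.6] along 25.0 lat(left+) -0.6
mask conf 0.61 830 [608.5 -38.2] [185.9  42.8] 58.5 centre bay [-1.5 11.2]
tube_left 0.68 world [657.7  30.5] bay [41.1 84.1]
tube_mid 0.65 world [625.5 -53. ] bay [16.7 -1.9]
tube_right 0.69 world [ 575.  -124.9] bay [-26.9 -78.3]
mask conf 0.77 707 [623.3 -34.9] [149.3  22.9] 58.5 centre bay [12.8 15.9]
tube_left 0.98 world [674.7  16.7] bay [59.3 72. ]
tube_mid 0.56 world [619.1 -44.5] bay [9.6 5.9]
```

View pics/s12.png

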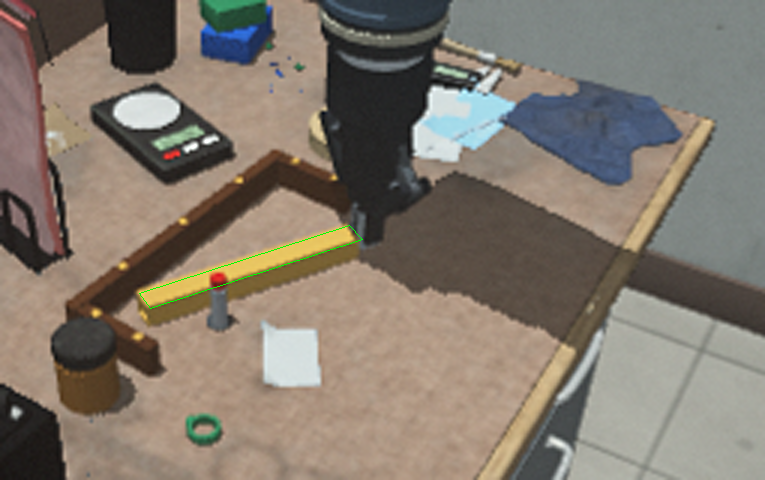

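View pics/z12.png

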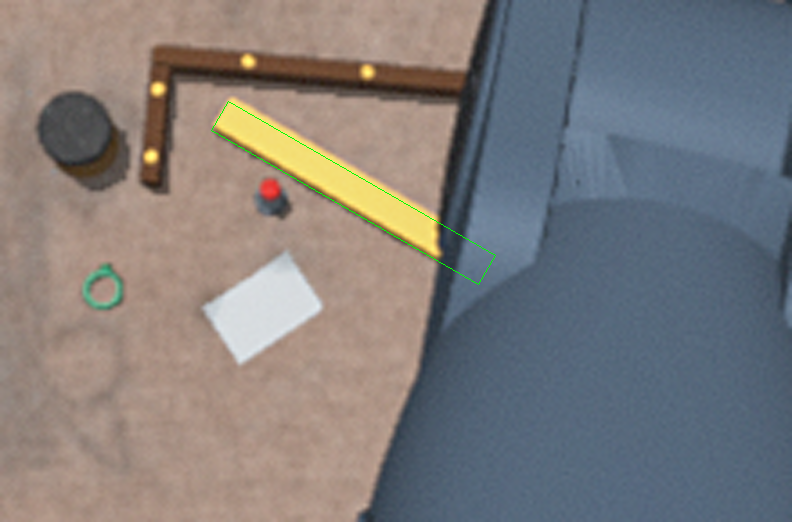

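>>> move_arm(
  increments=[
    [-0.25,0,0,0,0,0,1],
    [-0.4,0,-0.3,0,0,0,1],
    [-0.3,0,-0.9,0,0,0,1],
    [0,0,-0.9,0,0,0,1],
    [0,0,0,0,0,0,1],
  ],
)

```text
time: 13.65
ee_pos: [0.5447, -0.1704, 0.113]
tcp_rot: [0.871, 0.491, 0.002, 0.003]
force: [0.9, 0.6, 0.2]
width: 0.0
```

```bash

python3 - <<'E'
from h import *
s=manip.read_state();ref(s,(-49,-111.5),25.5)
w=b2w((-85,-23));print(w)
plan(w[0],w[1],100,174.7,0)
E
```

```text
yaw 58.82 tcp [ 544.7 -170.4  113. ] bay [ -52.8 -126.4] F [0.9 0.6 0.2] along -15.1 lat(left+) -2.9
[522.23887714 -64.55016813]
15 rows
[[0.132, -0.123, 0.022, 0.0, 0.0, -0.966, 0.0], [0.147, -0.105, 0.022, 0.0, 0.0, -0.966, 0.0], [0.16, -0.084, 0.022, 0.0, 0.0, -0.966, 0.0], [0.17, -0.062, 0.022, 0.0, 0.0, -0.966, 0.0], [0.176, -0.038, 0.022, 0.0, 0.0, -0.966, 0.0], [0.18, -0.014, 0.022, 0.0, 0.0, -0.966, 0.0], [0.18, 0.01, 0.022, 0.0, 0.0, -0.966, 0.0], [0.177, 0.034, 0.022, 0.0, 0.0, -0.966, 0.0], [0.171, 0.058, 0.022, 0.0, 0.0, -0.966, 0.0], [0.162, 0.08, 0.022, 0.0, 0.0, -0.966, 0.0], [0.149, 0.101, 0.022, 0.0, 0.0, -0.966, 0.0], [0.134, 0.12, 0.022, 0.0, 0.0, -0.966, 0.0], [0.117, 0.137, 0.022, 0.0, 0.0, -0.966, 0.0], [0.098, 0.152, 0.022, 0.0, 0.0, -0.966, 0.0], [0.076, 0.163, 0.022, 0.0, 0.0, -0.966, 0.0]]
```

>>> move_arm(
  increments=[
    [0.13,-0.12,0,0,0,-0.97,0],
    [0.15,-0.1,0,0,0,-0.97,0],
    [0.16,-0.08,0,0,0,-0.97,0],
    [0.17,-0.06,0,0,0,-0.97,0],
    [0.18,-0.04,0,0,0,-0.97,0],
    [0.18,-0.01,0,0,0,-0.97,0],
    [0.18,0.01,0,0,0,-0.97,0],
    [0.18,0.03,0,0,0,-0.97,0],
    [0.17,0.06,0,0,0,-0.97,0],
    [0.16,0.08,0,0,0,-0.97,0],
    [0.15,0.1,0,0,0,-0.97,0],
    [0.13,0.12,0,0,0,-0.97,0],
  ],
)

```text
time: 14.85
ee_pos: [0.5248, -0.0843, 0.1078]
tcp_rot: [0.239, 0.971, -0.0, 0.0]
force: [1.0, -0.6, -0.1]
width: 1.005
```

>>> move_arm(
  increments=[
    [0.12,0.14,0,0,0,-0.97,0],
    [0.1,0.15,0,0,0,-0.97,0],
    [0.08,0.16,0,0,0,-0.97,0],
    [0,0,0,0,0,0,0],
    [0,0,0,0,0,0,0],
  ],
)

```text
time: 15.35
ee_pos: [0.5202, -0.0632, 0.1078]
tcp_rot: [0.043, 0.999, -0.0, 0.0]
force: [0.1, 0.2, -0.2]
width: 1.003
```

```bash

python3 - <<'E'
from h import *
s=manip.read_state();ref(s,(-49,-111.5),25.5)
w=b2w((-85,-23))
c=(6,2.5)
g=shot('side');zoom(g,'s13.png',100,260,225,480,3,polys=[(rectpoly(c,25.5),(0,255,0))]);tube(g)
f=shot('top'); zoom(f,'z13.png',polys=[(rectpoly(c,25.5),(0,255,0))]);tube(f)
plan(w[0],w[1],20,174.7,0)
E
```

```text
yaw 175.05 tcp [520.2 -63.2 107.8] bay [-87.2 -21.8] F [ 0.1  0.2 -0.2] along 64.5 lat(left+) 73.1
mask conf 0.9 933 [609.3 -35.6] [184.1  49.6] 56.8 centre bay [-1.  13.9]
tube_left 0.67 world [657.5  32.3] bay [40.7 85.9]
tube_mid 0.74 world [622.2 -49.5] bay [13.1  1.2]
tube_right 0.69 world [ 564.4 -117.1] bay [-38.1 -71.4]
mask conf 0.39 82 [658.3  22.3] [18.  22.1] 63.4 centre bay [42.5 76.1]
tube_left 0.54 world [669.1  19.7] bay [53.4 74.4]
3 rows
[[-0.017, -0.015, 0.729, 0.0, 0.0, 0.024, 0.0], [-0.017, -0.015, 0.729, 0.0, 0.0, 0.024, 0.0], [-0.017, -0.015, 0.729, 0.0, 0.0, 0.024, 0.0]]
```

View pics/s13.png

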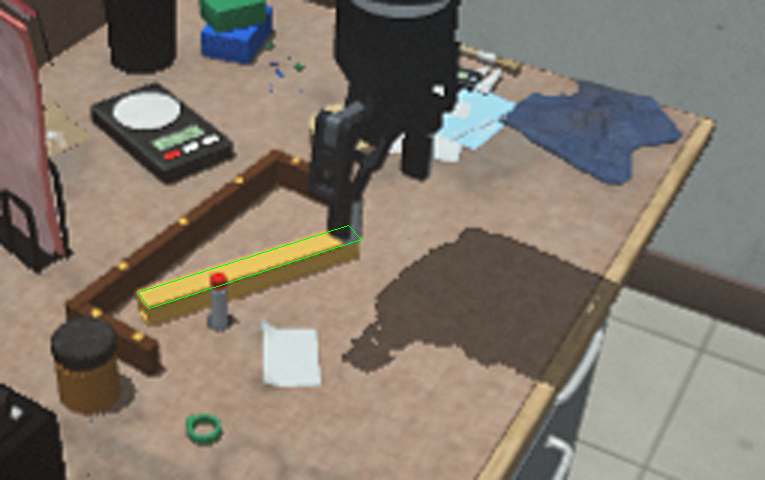

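View pics/z13.png

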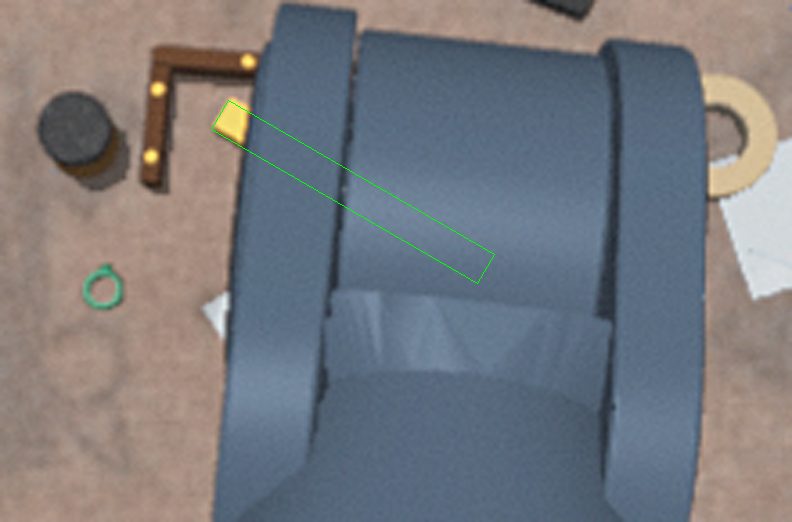

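>>> move_arm(
  increments=[
    [0,0,0.8,0,0,0.05,0],
    [0,0,0.8,0,0,0,0],
    [0,0,0.5,0,0,0,0],
    [0,0,0.25,0,0,0,0],
    [0,0,0.05,0,0,0,0],
    [0,0,0,0,0,0,0],
  ],
)

```text
time: 16.45
ee_pos: [0.5207, -0.0625, 0.0121]
tcp_rot: [0.045, 0.999, -0.0, 0.0]
force: [0.5, -1.2, 0.4]
width: 1.001
```

```bash

python3 - <<'E'
from h import *
s=manip.read_state();ref(s,(-49,-111.5),25.5)
w=b2w((-30,-23))
g=shot('side');zoom(g,'s14.png',100,260,225,480,3)
plan(w[0],w[1],11,174.7,0,mm=7)
E
```

```text
yaw 174.89 tcp [520.7 -62.5  12.1] bay [-86.7 -21.1] F [ 0.5 -1.2  0.4] along 65.4 lat(left+) 72.9
9 rows
[[-0.157, -0.006, 0.004, 0.0, 0.0, 0.003, 0.0], [-0.157, -0.006, 0.004, 0.0, 0.0, 0.003, 0.0], [-0.157, -0.006, 0.004, 0.0, 0.0, 0.003, 0.0], [-0.157, -0.006, 0.004, 0.0, 0.0, 0.003, 0.0], [-0.157, -0.005, 0.004, 0.0, 0.0, 0.003, 0.0], [-0.157, -0.005, 0.004, 0.0, 0.0, 0.003, 0.0], [-0.157, -0.005, 0.004, 0.0, 0.0, 0.003, 0.0], [-0.157, -0.005, 0.004, 0.0, 0.0, 0.003, 0.0], [-0.157, -0.005, 0.004, 0.0, 0.0, 0.003, 0.0]]
```

View pics/s14.png

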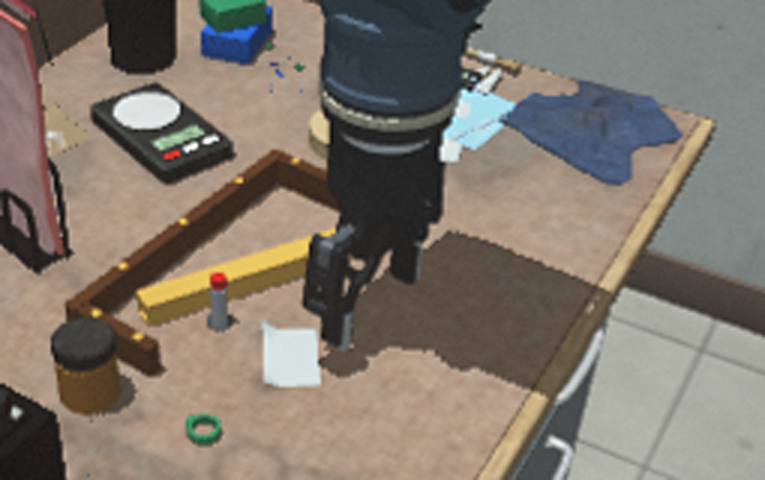

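>>> move_arm(
  increments=[
    [-0.25,-0.08,0.02,0,0,0,0],
    [-0.25,0,0,0,0,0,0],
    [-0.25,0,0,0,0,0,0],
    [-0.15,0,0,0,0,0,0],
    [-0.15,0,0,0,0,0,0],
    [-0.15,0,0,0,0,0,0],
    [-0.15,0,0,0,0,0,0],
    [0,0,0,0,0,0,0],
  ],
)

```text
time: 17.3
ee_pos: [0.5746, -0.0705, 0.0107]
tcp_rot: [0.045, 0.999, 0.0, 0.0]
force: [0.1, 0.3, 0.8]
width: 1.0
```

```bash

python3 - <<'E'
from h import *
s=manip.read_state();ref(s,(-49,-111.5),25.5)
g=shot('side');zoom(g,'s15.png',120,240,240,420,4.4);tube(g)
E
```

```text
yaw 174.9 tcp [574.6 -70.5  10.7] bay [-32.3 -24.1] F [0.1 0.3 0.8] along 86.0 lat(left+) 22.6
mask conf 0.93 562 [615.8 -36.5] [186.5  42.3] 66.4 centre bay [ 5.6 13.6]
tube_left 0.78 world [661.5  34. ] bay [44.5 88. ]
tube_mid 0.71 world [628.3 -50. ] bay [19.2  1.3]
tube_right 0.68 world [ 581.7 -114.4] bay [-21.2 -67.1]
```

View pics/s15.png

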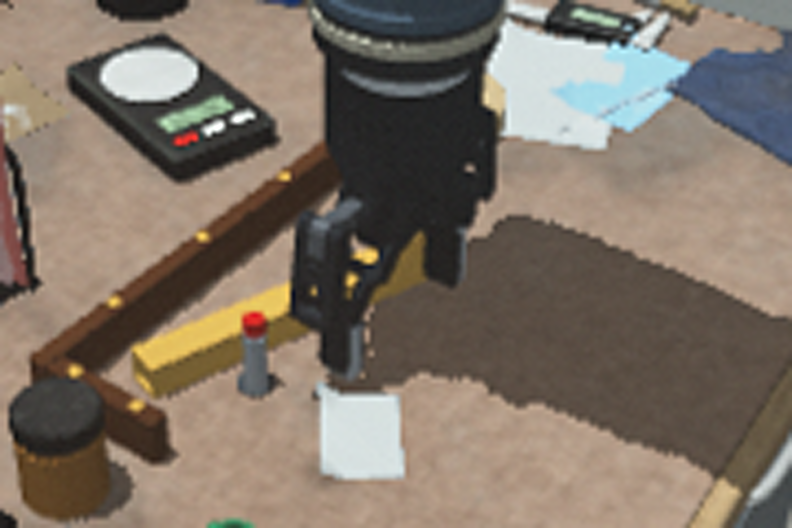

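>>> move_arm(
  increments=[
    [-0.15,0,0,0,0,0,0],
    [-0.15,0,0,0,0,0,0],
    [-0.15,0,0,0,0,0,0],
    [-0.15,0,0,0,0,0,0],
    [0,0,0,0,0,0,0],
  ],
)

```text
time: 18.05
ee_pos: [0.5987, -0.0727, 0.0106]
tcp_rot: [0.045, 0.999, -0.0, 0.0]
force: [0.1, -0.1, -0.1]
width: 1.003
```

```bash

python3 - <<'E'
from h import *
s=manip.read_state();ref(s,(-49,-111.5),25.5)
g=shot('side');zoom(g,'s16.png',120,240,240,420,4.4);tube(g)
E
```

```text
yaw 174.9 tcp [598.7 -72.7  10.6] bay [ -8.1 -24. ] F [ 0.1 -0.1 -0.1] along 96.5 lat(left+) 0.8
mask conf 0.75 444 [625.9 -34.5] [187.6  36.1] 76.3 centre bay [15.4 16.5]
tube_left 0.8 world [649.2  41.8] bay [31.6 94.7]
tube_mid 0.9 world [639.3 -52.1] bay [30.4  0.2]
tube_right 0.56 world [ 608.3 -125.8] bay [  6.4 -76. ]
```

View pics/s16.png

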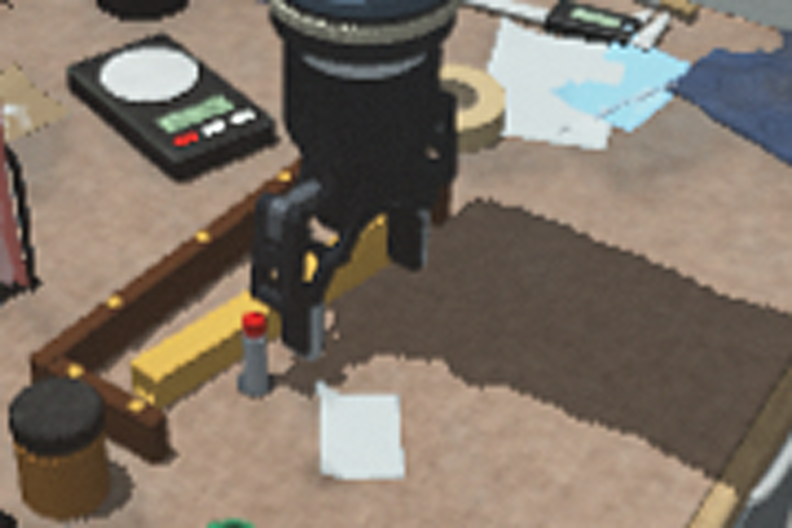

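>>> move_arm(
  increments=[
    [-0.15,0,0,0,0,0,0],
    [-0.15,0,0,0,0,0,0],
    [-0.12,0,0,0,0,0,0],
    [-0.1,0,0,0,0,0,0],
    [0,0,0,0,0,0,0],
  ],
)

```text
time: 18.8
ee_pos: [0.619, -0.0745, 0.0106]
tcp_rot: [0.045, 0.999, -0.0, 0.0]
force: [-0.9, 0.4, 1.3]
width: 1.002
```

```bash

python3 - <<'E'
from h import *
s=manip.read_state();ref(s,(-49,-111.5),25.5)
g=shot('side');zoom(g,'s17.png',120,240,240,420,4.4);tube(g)
E
```

```text
yaw 174.9 tcp [619.  -74.5  10.6] bay [ 12.3 -24. ] F [-0.9  0.4  1.3] along 105.4 lat(left+) -17.7
mask conf 0.7 519 [634.6 -35.1] [188.2  35. ] 84.8 centre bay [24.1 16.7]
tube_left 0.83 world [647.  42.] bay [29.4 94.6]
tube_mid 0.73 world [645.6 -48.2] bay [36.4  4.7]
tube_right 0.88 world [ 629.5 -127.7] bay [ 27.6 -75.9]
```

View pics/s17.png

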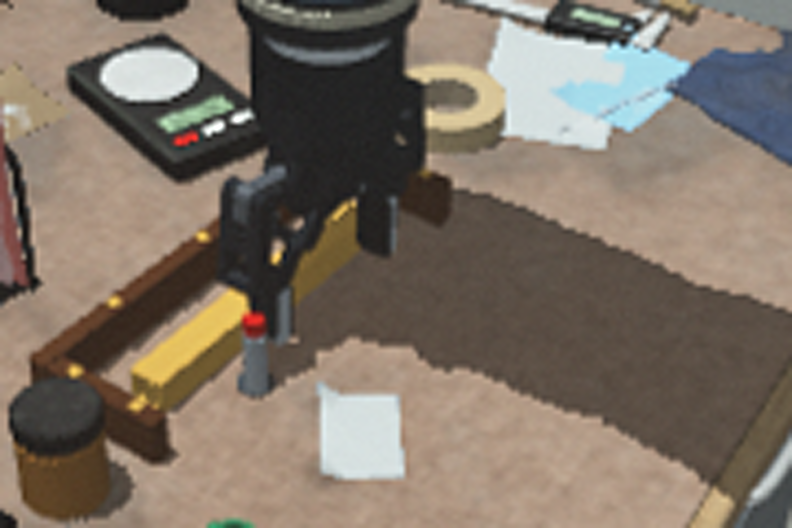

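>>> move_arm(
  increments=[
    [0.2,0,0,0,0,0,0],
    [0.2,0,0,0,0,0,0],
    [0,0,-0.6,0,0,0,0],
    [0,0,-0.9,0,0,0,0],
    [0.5,-0.5,-0.9,0,0,0,0],
    [0.5,-0.9,-0.3,0,0,0,0],
    [0,-1,0,0,0,0,0],
    [0,-1,0,0,0,0,0],
    [0,-1,0,0,0,0,0],
    [0,-1,0,0,0,0,0],
    [0,0,0,0,0,0,0],
    [0,0,0,0,0,0,0],
  ],
)

```text
time: 20.25
ee_pos: [0.5426, -0.285, 0.1185]
tcp_rot: [0.045, 0.999, 0.0, -0.0]
force: [-0.4, 0.5, -0.6]
width: 1.001
```

```bash

python3 - <<'E'
from h import *
s=manip.read_state();ref(s,(-49,-111.5),25.5)
c=(33,4)
g=shot('side');zoom(g,'s18.png',120,240,240,420,4.4,polys=[(rectpoly(c,0),(0,255,0))]);tube(g)
f=shot('top'); zoom(f,'z18.png',polys=[(rectpoly(c,0),(0,255,0))]);tube(f)
find(f,['flux_jar','tape','wax_ring'])
E
```

```text
yaw 174.8 tcp [ 542.6 -285.   118.5] bay [ -44.4 -240.6] F [-0.4  0.5 -0.6] along -114.5 lat(left+) -59.7
mask conf 0.89 767 [634.2 -36.2] [192.7  37.4] 85.1 centre bay [23.9 15.6]
tube_left 0.81 world [643.2  45.7] bay [25.3 97.9]
tube_mid 0.98 world [644.5 -51.1] bay [35.5  1.7]
tube_right 0.89 world [ 634.5 -139. ] bay [ 33.7 -86.8]
mask conf 0.93 914 [640.6 -45.9] [179.9  23.4] 85.0 centre bay [31.1  6.5]
tube_left 0.82 world [650.4  37.9] bay [33.2 90.8]
tube_mid 0.59 world [640.6 -43.9] bay [31.   8.5]
tube_right 0.63 world [ 637.9 -139.3] bay [ 37.  -86.8]
flux_jar 0.74 [172.7 248.3] [641.2 110.2   0. ]
tape 0.74 [169.7 420.9] [ 644.6 -261.5    0. ]
wax_ring 0.53 [208.9 260.1] [563.   84.8   0. ]
```

View pics/s18.png

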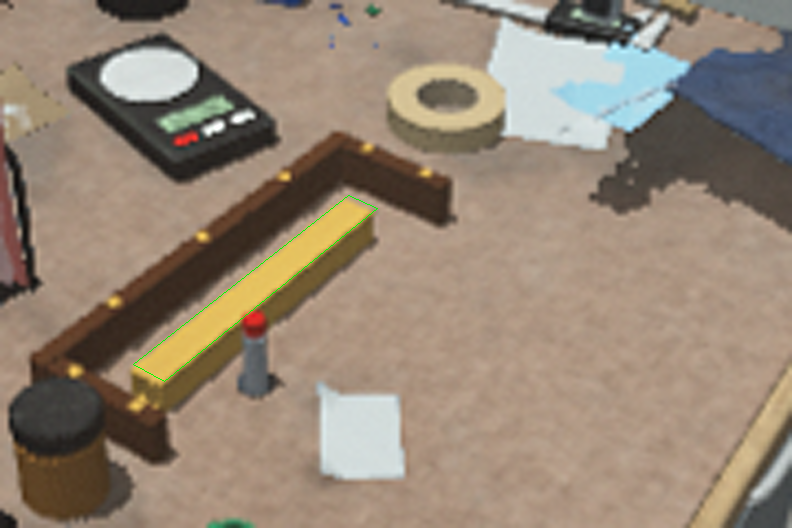

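View pics/z18.png

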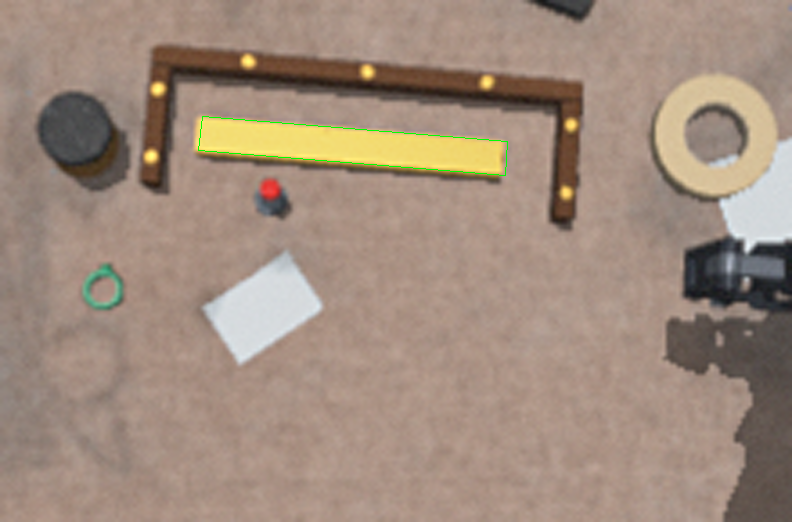

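```bash
python3 -c "
from workcell import manip
print(manip.hand_in())"
```

```text
the job is handed in; nothing more can be done
None
```

The tube is in the bay behind the post and I've handed the job in. The hand-in gives no verdict, so these results come from my own camera checks.

**What I did:**
1. I pushed the tube broadside with both open fingertips until it stood at about 25° to the bay front.
2. I pushed it along its axis from the right end with the fingers shut. The left end went in behind the post without touching it.
3. I pushed the right end round with the open fingers until the tube lay parallel to the back wall.

The tube was pushed flat on the bench throughout, never gripped or lifted. The arm ended clear of everything, at about 20 s of the 72 s allowed.

**Last checks (bay frame):**
- **Tube position:** The outline fitted in both camera views puts the centre at about x = 32 mm, y = 5 mm, parallel to the back wall within about 1°. Both ends are therefore about 32 mm behind the front line, at roughly y = +95 and −85 mm.
- **Angled entry:** On the way in, the left end stood at about x = 45 mm, y = 84 mm while the right end was still at about x = −32 mm.
- **Bystanders:** The jar, tape and wax ring look unmoved in the pictures.

**Disagreements:**
- **Tube ends:** The networks' end points scattered by up to about 9 mm. The lowest x was 25 mm, still well inside the 9 mm limit.
- **Tape and wax ring:** The network's positions differed from the start by about 7 mm (tape) and 12 mm (wax ring, low confidence). In the pictures both sit at the same pixels as at the start, so I take this as detection noise.

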